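# Set a lens carrier against a flip stop on an optical breadboard

### The job

Flip the stop flag with the round disc end all the way down across the path in front of the fence, and only then slide the lens carrier along the breadboard until its leading end rests against that flag and its long side is flush along the fence. Move the carrier by its metal block without lifting or tipping it and without touching the lens; leave the plain stop flag standing up and do not disturb the other things on the board.

Things in the scene. Friction and masses are not known exactly. Their poses are not given: they have to be found in the camera images.
- fence: Low aluminium bar fixed to the board, 420 mm long (y, roughly robot's left), 14 mm thick, 16 mm high. Origin on the board in the plane of its front face (towards the robot), at mid-length; x points away from the robot; the bar fills x 0 to 14 mm. The carrier's path is the strip of board along the front face; it starts near the -y end and travels to +y.
- fence_face (a point): Middle of the fence's front face, 8 mm above the board; same axes as the fence.
- disc_hinge (a point): Pin centre of the stop to use, whose steel flag ends in a flat disc: 24 mm behind the fence's front face, 26 mm up; axes as the fence's. Flag: bar 14 mm wide (y), 10 mm thick, 112 mm from the pin to the centre of a disc 36 mm across, 10 mm thick. Either stop may be nearer the carrier. Base 40 mm wide (y), 16 to 50 mm behind the fence face, 34 mm high.
- disc_flag (a joint): Angle of the disc-ended flag about its pin (parallel to the fence): 0 = fully down, level across the path towards the robot, underside 21 mm and top 31 mm above the board, disc centre 88 mm in front of the fence face; 1.57 = upright; starts at 1.8 to 2.1, leaning away from the robot. Limits 0 and 2.3. Stiff hinge: stays at any angle; about 1 N at the disc moves it.
- disc_end (a point): Centre of the disc at the end of the disc-ended flag; moves with it.
- disc_face (a point): Point on the disc-ended flag's contact face when down (the side of its bar looking to the fence's -y), in the plane of the fence's front face, 26 mm up; it stays there also while the flag is up; axes as the fence's. It lies 7 mm to -y of the flag's middle.
- plain_flag (a joint): Angle of the other flag, a plain straight bar 120 mm long without a disc; same meaning. Starts at 1.8 to 2.1 and must stay standing (above 1.5).
- plain_hinge (a point): Hinge-pin centre of the plain stop, like disc_hinge.
- carrier: Loose lens carrier, 0.4 kg (a third more or less; 2 to 7 N slides it): aluminium block 50 mm (x) by 90 mm (y), 32 mm high, with an upright lens in a black ring (37 mm across, 10 mm thick along y) on its middle; 69 mm high. Origin: centre of its underside. y points to the stops, x to the fence. Starts with its fence side about 17 to 35 mm from the fence, turned up to 0.2 rad.
- lens: The lens in its ring, rigidly fixed on the carrier; origin at the middle of the block's top face (32 mm up). Not to be touched.
- carrier_lead (a point): Centre of the carrier's leading (+y) end face, 16 mm above its underside.
- carrier_back (a point): Centre of the carrier's long side that faces the fence (+x), 16 mm above its underside.
- post_holder: Bystander: black post holder on a 75 x 50 mm foot, 87 mm high, standing to the left. Origin under its foot.
- driver: Bystander: 160 mm screwdriver lying beyond the fence.
- screw_jar: Bystander: small glass jar, 52 mm across, 55 mm high, to the right. Origin under its base.
Not all that is in view belongs to the job. What is shaped like the carrier but brown, orange or red is not meant.

How it is judged:
By the outcome, as a careful person would: the job done as asked, in the order asked, and still so for the second after the job is handed in, with the robot touching nothing.
It also fails if it takes over 64 s, if anything falls off the work surface, if the arm or the gripper's body presses on something with over 40 N, if the wrist force passes 120 N, or if a joint passes its speed limit or range.

### The arm

A 6-joint arm with a two-finger parallel gripper is mounted at the origin on the work surface. World frame = base frame: x ahead of the robot, y to its left, z up, the work surface at z = 0. Lengths are in m, angles in rad, forces in N, time in s.
With the tool pointing down it reaches from about 0.375 to 0.9 m from the base axis. Payload 3.1 kg.
Tool frame: the origin (TCP) lies between the finger pads; the fingertips stand 17 mm ahead of it and the grasp point (between the pads) lies 2 mm behind it; z points along the fingers, y is the line along which they close (so a half turn about z gives the same grasp; the last joint's range is limited). The gripper opens to 85 mm and grips with 20 to 120 N. Pads are 22 mm wide; open, the fingers measure 114 mm over their backs; the gripper's body (76 mm by 85 mm) begins 54 mm behind the grasp point. The pads swing forward as they close: fully open they stand 13 mm farther back than shut.
Start: joints at [-1.435, 0.527, 1.433, -0, 1.181, -0.178], TCP at [0.194, -0.594, 0.248] pointing down, gripper open.
Joint ranges: [-3.08, 3.08], [-0.75, 2.2], [0.22, 2.44], [-1.43, 4.57], [0, 2.65], [-2.85, 2.85]. Speed limits (rad/s): [2.79, 2.79, 3.14, 3.14, 3.14, 3.14].

### API

Orientations are given as a unit quaternion [x, y, z, w].
In Python, from station import sense, vision, order gives the robot as it stands.
- The arm moves only by the shell command python3 -m crank 'ROWS' [OPENING] [FORCE]. ROWS is JSON, a list of rows, each an object with "dp": the shift along the world's x, y, z in units of 30 mm (1.0 is 30 mm), a list of three; "angular": the turn, a rotation vector about the world's x, y, z in degrees, a list of three. In form: [{"dp": [dx, dy, dz], "angular": [ax, ay, az]}, ...]. A call has 1 to 20 rows; each row shifts and turns the commanded pose from where the row before left it; what a row does not reach is not made up. A row lasts 1/10 s, in which the tool goes at most 50 mm and 8.59 degrees, less where a joint would pass 70% of its speed; a pose out of reach is approached as far as the arm can. A call is refused whole if a number of a shift passes 1 or a number of a turn 8.59, either way. A call with a gripper value outside its range is refused whole. OPENING is the closure, from 0 (fully open) to 1 (shut), set as the call begins (- or left out, the last holds). The fingers move at their own pace and stop on an object; FORCE is the grip in N (left out, the last holds). Time passes only in rows, so rows that do not move let the fingers close. It gives the time, the measured TCP pose, the force, the opening and the grip force at its end, in the units of the state.
- sense(): the state, without advancing time (a new reading comes with each control period).
- vision.snapshot(name): name is "scene" or "top" or "wrist"; returns a dict with "image" (384x512x3 uint8, blue, green, red), "range_z" (384x512 float32, m along the optical axis (not along the pixel's ray), 0 where there is no reading), "mtx" (3x3 intrinsics, pixels), "dist" ([k1, k2, p1, p2, k3] as OpenCV has them; the pictures are not rectified), "pose" (4x4, takes a point from camera to world coordinates); the wrist camera has in their place "mount" (4x4, takes a point from camera to tool coordinates, whose origin is the TCP and whose axes are the flange's). Camera axes: x right, y down, z forward; pixel columns grow to the right and rows downward; lengths in m; the calibration is good to about 2 mm. A picture is of the moment at which its call begins: read the wrist's pose just before it.
- order.sign_off(): hands the job in; it is judged then, once.
The state is a dict: "t": time; "q": joint angles; "qd": joint speeds; "tau": joint torques, N m; "tcp_pos": TCP position; "tool_rot": TCP orientation; "force": force on the tool from outside, world axes, zero at the start; "ft_torque": the same for the moment, N m; "finger_gap": opening from 0.0 (shut) to 1.0 (fully open); "gripper_force": force on a finger pad.
Only numpy, scipy, OpenCV 4.12 (cv2) and the standard library are available. Lean on these libraries where they do the work, as an engineer would, in place of code of your own. Each camera call takes 0.05 s, during which the arm holds its last target. There are 200 camera calls.

## Working session

There is one attempt and no reset: what is moved stays moved. The work goes in short steps, Python scripts to look and compute and a shell command to move; the robot and the scene stay as the last step left them, time stands still between calls to the robot, and variables do not carry over. Pictures are saved under pics/ and viewed, at most 10 in all, crops included, and the job is handed in when it is done.

```bash
mkdir -p pics; ls; cat > h.py <<'E'
import numpy as np, cv2, pickle
from station import sense, vision, order
def snap(name, tag):
    s=sense(); d=vision.snapshot(name); cv2.imwrite(f'pics/{tag}.png', d['image'])
    d=dict(d)
    if 'pose' not in d or name=='wrist':
        from scipy.spatial.transform import Rotation as R
        T=np.eye(4);T[:3,:3]=R.from_quat(s['tool_rot']).as_matrix();T[:3,3]=s['tcp_pos']
        d['pose']=T@np.array(d['mount'])
    pickle.dump(d,open(f'pics/{tag}.pkl','wb')); return d
def load(tag): return pickle.load(open(f'pics/{tag}.pkl','rb'))
def ray(d,u,v):
    p=cv2.undistortPoints(np.array([[[u,v]]],float),np.array(d['mtx']),np.array(d['dist'])).ravel()
    T=np.array(d['pose']); return T[:3,3],T[:3,:3]@np.array([p[0],p[1],1.])
def atz(d,u,v,z):
    o,r=ray(d,u,v); return o+r*(z-o[2])/r[2]
def dep(d,u,v):
    o,r=ray(d,u,v); return o+r*d['range_z'][int(round(v)),int(round(u))]
def proj(d,p):
    T=np.linalg.inv(np.array(d['pose']))
    return cv2.projectPoints(np.array(p,float).reshape(-1,3),cv2.Rodrigues(T[:3,:3])[0],T[:3,3],np.array(d['mtx']),np.array(d['dist']))[0].reshape(-1,2)
def tri(a,b):
    # a,b=(d,u,v)
    o1,r1=ray(*a);o2,r2=ray(*b);A=np.c_[r1,-r2];t=np.linalg.lstsq(A,o2-o1,rcond=None)[0]
    p,q=o1+r1*t[0],o2+r2*t[1];return (p+q)/2,np.linalg.norm(p-q)
E
python3 - <<'E'
from h import *
a=snap('scene','s0');b=snap('top','t0')
im=[cv2.resize(x['image'],None,fx=1.5,fy=1.5) for x in (a,b)]
for n,i in zip('st',im): cv2.imwrite(f'pics/{n}0b.png',i)
print(a['pose'],b['pose'])
E
```

```text
pics
[[ 0.32831197  0.77270923 -0.54326025  1.32422855]
 [ 0.94446494 -0.27709854  0.17664193 -0.22622909]
 [-0.01404377 -0.57108392 -0.82077155  1.19543287]
 [ 0.          0.          0.          1.        ]] [[-0.00489732 -0.99761154  0.06890022  0.49124015]
 [-0.99997028  0.0044753  -0.00627808  0.00551476]
 [ 0.00595473 -0.06892892 -0.9976038   1.00364147]
 [ 0.          0.          0.          1.        ]]
```

View pics/s0b.png

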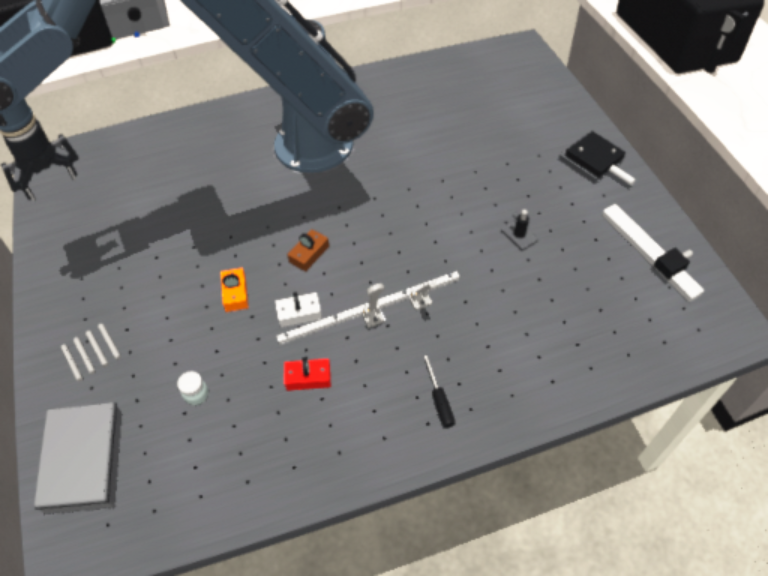

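View pics/t0b.png

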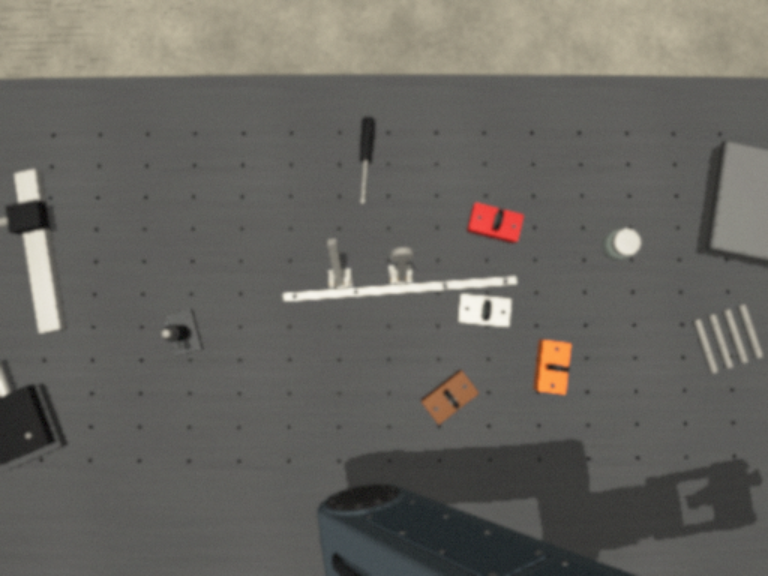

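The scene view shows the silver carrier at (298,308), the disc flag at (374,300) and the plain flag at (420,295). In the top view the fence runs (288,297)–(516,281), the disc flag is at (402,258) and is the nearer stop, the plain flag is at (334,260) and the carrier is at (486,310).

```bash
python3 - <<'E'
from h import *
np.set_printoptions(precision=4,suppress=True)
t=load('t0');s=load('s0')
for n,u,v,z in [('fenceL',288,297,.016),('fenceR',516,281,.016),('disc',402,255,.12),('plain',334,243,.12),('car',486,312,.032),('brown',450,397,.032),('jar',626,242,.05),('post',175,333,.08)]:
    print(n,atz(t,u/1.5,v/1.5,z),dep(t,u/1.5,v/1.5))
print('disc tri',tri((t,402/1.5,255/1.5),(s,375/1.5,290/1.5)))
d=vision.snapshot('wrist');print(d['mount'],d['mtx'],sense()['tool_rot'])
E
```

```text
fenceL [0.5303 0.1793 0.016 ] [0.5303 0.1795 0.0152]
fenceR [ 0.5572 -0.2301  0.016 ] [ 0.5581 -0.2334  0.0022]
disc [ 0.593 -0.022  0.12 ] [ 0.5906 -0.0213  0.1408]
plain [0.6129 0.0875 0.12  ] [0.6118 0.0867 0.1283]
car [ 0.5016 -0.1721  0.032 ] [ 0.5013 -0.1661  0.0645]
brown [ 0.3539 -0.1069  0.032 ] [ 0.3589 -0.1028  0.0674]
jar [ 0.6227 -0.4181  0.05  ] [ 0.6223 -0.417   0.0525]
post [0.4683 0.3571 0.08  ] [0.4679 0.363  0.0647]
disc tri (array([ 0.5921, -0.0212,  0.1287]), np.float64(0.0010573314506159281))
[[-0.0009 -0.9562 -0.2926  0.0739]
 [ 1.     -0.0009 -0.0001 -0.0005]
 [-0.0002 -0.2926  0.9562 -0.1258]
 [ 0.      0.      0.      1.    ]] [[335.2354   0.     255.5546]
 [  0.     335.2354 191.2192]
 [  0.       0.       1.    ]] [ 0.9876  0.1568  0.     -0.0008]
```

```bash
R='{"dp":[0.68,0.95,0.15],"angular":[0,0,-0.8]}'; python3 -m crank '[{"dp":[0.68,0.95,0.15],"angular":[0,0,-0.8]},{"dp":[0.68,0.95,0.15],"angular":[0,0,-0.8]},{"dp":[0.68,0.95,0.15],"angular":[0,0,-0.8]},{"dp":[0.68,0.95,0.15],"angular":[0,0,-0.8]},{"dp":[0.68,0.95,0.15],"angular":[0,0,-0.8]},{"dp":[0.68,0.95,0.15],"angular":[0,0,-0.8]},{"dp":[0.68,0.95,0.15],"angular":[0,0,-0.8]},{"dp":[0.68,0.95,0.15],"angular":[0,0,-0.8]},{"dp":[0.68,0.95,0.15],"angular":[0,0,-0.8]},{"dp":[0.68,0.95,0.15],"angular":[0,0,-0.8]},{"dp":[0.68,0.95,0.15],"angular":[0,0,-0.8]},{"dp":[0.68,0.95,0.15],"angular":[0,0,-0.8]},{"dp":[0.68,0.95,0.15],"angular":[0,0,-0.8]},{"dp":[0.68,0.95,0.15],"angular":[0,0,-0.8]},{"dp":[0.68,0.95,0.15],"angular":[0,0,-0.8]},{"dp":[0.68,0.95,0.15],"angular":[0,0,-0.8]},{"dp":[0.68,0.95,0.15],"angular":[0,0,-0.8]},{"dp":[0.68,0.95,0.15],"angular":[0,0,-0.8]},{"dp":[0,0,0],"angular":[0,0,0]},{"dp":[0,0,0],"angular":[0,0,0]}]' 1 40
python3 - <<'E'
from h import *
d=snap('wrist','w1');print(d['pose'])
cv2.imwrite('pics/w1b.png',cv2.resize(d['image'],None,fx=1.5,fy=1.5,interpolation=cv2.INTER_CUBIC))
E
```

```text
t: 2.15
tcp_pos: [0.5606, -0.0806, 0.3289]
tool_rot: [0.999, 0.033, -0.001, 0.0]
force: [0.3, -0.7, -0.3]
finger_gap: 0.002
gripper_force: 0.0
[[ 6.45594900e-02 -9.53943298e-01 -2.92957771e-01  6.34374219e-01]
 [-9.97913811e-01 -6.16225957e-02 -1.92530976e-02 -7.54533236e-02]
 [ 3.13545128e-04  2.93589576e-01 -9.55931516e-01  4.54621154e-01]
 [ 0.00000000e+00  0.00000000e+00  0.00000000e+00  1.00000000e+00]]
```

View pics/w1b.png

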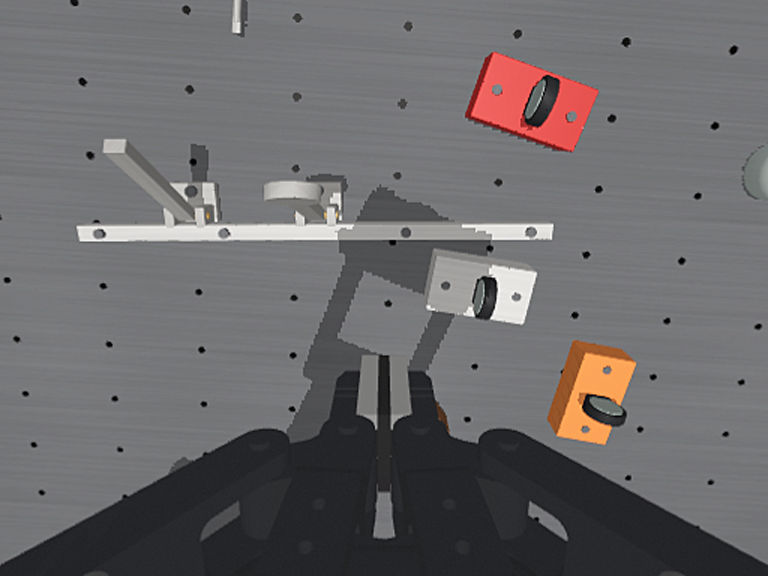

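The wrist view shows the fence front top edge along row ~240 from (78,241) to (553,239). The disc stop base is at (318,205), the disc at (294,190), the plain flag from (118,147) to (190,215), and the carrier block at (434–536, 250–324) with its lens at (485,298).

```bash
cat >> h.py <<'E'
def cloud(d):
    h,w=d['range_z'].shape; u,v=np.meshgrid(np.arange(w),np.arange(h))
    p=cv2.undistortPoints(np.stack([u,v],-1).reshape(-1,1,2).astype(float),np.array(d['mtx']),np.array(d['dist'])).reshape(-1,2)
    z=d['range_z'].reshape(-1); P=np.c_[p*z[:,None],z]; T=np.array(d['pose']); W=P@T[:3,:3].T+T[:3,3]; W[z==0]=np.nan
    return W.reshape(h,w,3)
def carrier(d,x0=(.44,.57),y0=(-.25,.0)):
    W=cloud(d).reshape(-1,3); m=(W[:,2]>.027)&(W[:,2]<.038)&(W[:,0]>x0[0])&(W[:,0]<x0[1])&(W[:,1]>y0[0])&(W[:,1]<y0[1])
    Q=W[m]; 
    r=cv2.minAreaRect(Q[:,:2].astype(np.float32)*1000); return r,len(Q),np.median(Q[:,2]),Q
E
python3 - <<'E'
from h import *
np.set_printoptions(precision=4,suppress=True)
d=load('w1'); t=load('t0')
A=[atz(d,u/1.5,v/1.5,.016) for u,v in [(78,241.5),(553,239.5)]]
print('fence front',A, np.linalg.norm(A[0]-A[1]))
print('board z',np.nanmedian(cloud(d)[10:40,250:330,2]))
c=[A[0],A[1]]; ey=(A[0]-A[1])/np.linalg.norm(A[0]-A[1]); ex=np.array([ey[1],-ey[0],0]); o=(A[0]+A[1])/2
print('yaw deg',np.degrees(np.arctan2(-ey[0],ey[1])))
W=cloud(d).reshape(-1,3); L=np.c_[(W-o)@ex,(W-o)@ey,W[:,2]]
m=(L[:,2]>.02)&(L[:,0]>.02)&(L[:,0]<.13)&(abs(L[:,1])<.2)
for lo,hi in [(-.08,.06),(.06,.2)]:
  for z0,z1 in [(.02,.037),(.05,.08),(.08,.11),(.11,.135),(.135,.17)]:
    k=L[m&(L[:,1]>lo)&(L[:,1]<hi)&(L[:,2]>z0)&(L[:,2]<z1)]
    if len(k): print(lo,z0,len(k),k.min(0),k.max(0),np.median(k,0))
r,n,z,Q=carrier(d); print(r,n,z)
B=[cv2.boxPoints(r)]; 
for b in B[0]: 
    q=np.r_[b/1000,.032]; print('corner local',(q-o)@ex,(q-o)@ey)
p=np.r_[np.array(r[0])/1000,0]; print('centre local',(p-o)@ex,(p-o)@ey)
E
```

```text
fence front [array([0.5245, 0.1893, 0.016 ]), array([ 0.5535, -0.2317,  0.016 ])] 0.4219343202757729
board z 0.0003039427753074586
yaw deg 3.938284483880025
-0.08 0.02 125 [ 0.0201 -0.0204  0.0219] [0.0326 0.0134 0.0361] [ 0.0249 -0.0145  0.0338]
-0.08 0.05 60 [ 0.026  -0.0102  0.0501] [0.0399 0.003  0.0796] [ 0.0317 -0.007   0.0659]
-0.08 0.08 57 [ 0.0342 -0.0102  0.08  ] [0.0432 0.0033 0.1088] [ 0.0389 -0.0055  0.0954]
-0.08 0.11 88 [ 0.0429 -0.0205  0.1104] [0.0594 0.0127 0.1339] [ 0.0471 -0.0037  0.1255]
-0.08 0.135 503 [ 0.0504 -0.0208  0.136 ] [0.0638 0.0141 0.153 ] [ 0.0576 -0.0055  0.1483]
0.06 0.02 212 [0.02   0.0889 0.0207] [0.0354 0.1243 0.0369] [0.0252 0.0976 0.0336]
0.06 0.05 236 [0.0326 0.0996 0.0501] [0.0598 0.1146 0.08  ] [0.0442 0.1016 0.0654]
0.06 0.08 318 [0.0502 0.0993 0.08  ] [0.0761 0.1146 0.1099] [0.0616 0.1024 0.096 ]
0.06 0.11 424 [0.0675 0.0996 0.11  ] [0.0889 0.1143 0.1333] [0.079  0.1044 0.1258]
((521.7354736328125, -108.48578643798828), (219.35739135742188, 60.37110900878906), 76.49730682373047) 2270 0.03230535880506766
corner local -0.08489559290737869 -0.18146812591024203
corner local -0.027299980664516964 -0.19956274257453932
corner local 0.03844655593714748 0.009709957141972527
corner local -0.01914908578180162 0.027804579569643932
centre local -0.0232245193628974 -0.08587908498464142
```

```bash
cat >> h.py <<'E'
A0,A1=np.array([.5245,.1893,0]),np.array([.5535,-.2317,0])
ey=(A0-A1)/np.linalg.norm(A0-A1); ex=np.array([ey[1],-ey[0],0]); o=(A0+A1)/2
def loc(W): return np.c_[(W-o)@ex,(W-o)@ey,W[:,2]]
def wor(x,y,z): return o+ex*x+ey*y+np.array([0,0,z])
def car(d,ymax=-.012):
    L=loc(cloud(d).reshape(-1,3)); L=L[(L[:,2]>.028)&(L[:,2]<.036)&(L[:,0]<0.003)&(L[:,0]>-.12)&(L[:,1]<ymax)&(L[:,1]>-.25)]
    r=cv2.minAreaRect(L[:,:2].astype(np.float32)*1000); print(r,len(L)); print(cv2.boxPoints(r).round(1).tolist()); return L
E
python3 - <<'E'
from h import *
np.set_printoptions(precision=4,suppress=True)
car(load('w1'))
s=sense();print(s['tcp_pos'],s['tool_rot'],loc(np.array([s['tcp_pos']])),ex,ey)
for n,p in [('behind hi',(.105,-.0035,.2)),('behind',(.105,-.0035,.125))]: print(n,wor(*p),(wor(*p)-s['tcp_pos'])/.03)
E
```

```text
((-57.00447082519531, -180.90975952148438), (173.52081298828125, 67.40734100341797), 67.05117797851562) 2183
[[-121.9000015258789, -247.6999969482422], [-59.79999923706055, -273.8999938964844], [7.900000095367432, -114.19999694824219], [-54.20000076293945, -87.9000015258789]]
[ 0.5602 -0.0813  0.3288] [ 0.9995  0.0321 -0.0007  0.    ] [[ 0.017  -0.0614  0.3288]] [0.9976 0.0687 0.    ] [-0.0687  0.9976  0.    ]
behind hi [ 0.644  -0.0175  0.2   ] [ 2.794   2.1271 -4.2941]
behind [ 0.644  -0.0175  0.125 ] [ 2.794   2.1271 -6.7941]
```

```bash
python3 -m crank '[{"dp":[0.7,0.53,-0.7],"angular":[0,0,0]},{"dp":[0.7,0.53,-0.7],"angular":[0,0,0]},{"dp":[0.7,0.53,-0.7],"angular":[0,0,0]},{"dp":[0.7,0.53,-0.7],"angular":[0,0,0]},{"dp":[0,0,-1],"angular":[0,0,0]},{"dp":[0,0,-1],"angular":[0,0,0]},{"dp":[0,0,-1],"angular":[0,0,0]},{"dp":[0,0,-1],"angular":[0,0,0]},{"dp":[0,0,0],"angular":[0,0,0]},{"dp":[0,0,0],"angular":[0,0,0]}]'
python3 - <<'E'
from h import *
s=sense();print(loc(np.array([s['tcp_pos']])),s['tool_rot'])
E
```

```text
t: 3.2
tcp_pos: [0.6443, -0.0188, 0.1252]
tool_rot: [1.0, 0.031, -0.001, -0.0]
force: [-0.0, 0.7, 0.5]
finger_gap: -0.0
gripper_force: 0.0
[[ 0.10519079 -0.00485433  0.12515638]] [ 9.99519678e-01  3.09822078e-02 -7.12646780e-04 -9.35059103e-05]
```

```bash
python3 -m crank '[{"dp":[-0.43,-0.03,0],"angular":[0,0,0]},{"dp":[-0.43,-0.03,0],"angular":[0,0,0]},{"dp":[-0.43,-0.03,0],"angular":[0,0,0]},{"dp":[-0.43,-0.03,0],"angular":[0,0,0]},{"dp":[-0.43,-0.03,0],"angular":[0,0,0]},{"dp":[-0.33,-0.02,0],"angular":[0,0,0]},{"dp":[-0.33,-0.02,0],"angular":[0,0,0]},{"dp":[-0.33,-0.02,0],"angular":[0,0,0]},{"dp":[-0.33,-0.02,0],"angular":[0,0,0]},{"dp":[0,0,0],"angular":[0,0,0]}]'
python3 - <<'E'
from h import *
s=sense();print(loc(np.array([s['tcp_pos']])),s['tool_rot'])
d=snap('top','t1'); L=loc(cloud(d).reshape(-1,3)); k=L[(abs(L[:,1]+.0035)<.019)&(L[:,2]>.04)&(L[:,2]<.16)]
print(len(k),k.min(0),k.max(0))
cv2.imwrite('pics/t1b.png',cv2.resize(d['image'][120:260,190:360],None,fx=4,fy=4))
E
```

```text
t: 4.2
tcp_pos: [0.5383, -0.0243, 0.1251]
tool_rot: [1.0, 0.032, -0.002, -0.0]
force: [1.0, -1.0, -0.8]
finger_gap: -0.002
gripper_force: 0.0
[[-0.00087184 -0.00304526  0.12505853]] [ 9.99501944e-01  3.15102520e-02 -1.65509534e-03 -4.77489915e-04]
8 [-0.03840144 -0.00649836  0.13249526] [-0.0346234   0.01204195  0.13942436]
```

```bash
python3 -m crank '[{"dp":[-0.35,-0.02,-0.1],"angular":[0,0,0]},{"dp":[-0.35,-0.02,-0.1],"angular":[0,0,0]},{"dp":[-0.3,-0.02,-0.25],"angular":[0,0,0]},{"dp":[-0.3,-0.02,-0.25],"angular":[0,0,0]},{"dp":[-0.3,-0.02,-0.25],"angular":[0,0,0]},{"dp":[-0.23,-0.02,-0.37],"angular":[0,0,0]},{"dp":[-0.23,-0.02,-0.37],"angular":[0,0,0]},{"dp":[-0.08,0,-0.3],"angular":[0,0,0]},{"dp":[-0.08,0,-0.3],"angular":[0,0,0]},{"dp":[-0.08,0,-0.25],"angular":[0,0,0]},{"dp":[0,0,0],"angular":[0,0,0]}]'
python3 -m crank '[{"dp":[0,0,-0.05],"angular":[0,0,0]},{"dp":[0,0,0],"angular":[0,0,0]}]'
```

```text
t: 5.35
tcp_pos: [0.4715, -0.0287, 0.0484]
tool_rot: [0.999, 0.032, -0.0, -0.0]
force: [-0.3, 0.2, -0.3]
finger_gap: 0.004
gripper_force: 0.0
t: 5.55
tcp_pos: [0.4717, -0.0288, 0.048]
tool_rot: [0.999, 0.032, 0.0, 0.0]
force: [0.6, 0.1, 4.0]
finger_gap: 0.001
gripper_force: 2.0
```

```bash
python3 -m crank '[{"dp":[0,0,-0.03],"angular":[0,0,0]},{"dp":[0,0,-0.03],"angular":[0,0,0]},{"dp":[0,0,0],"angular":[0,0,0]}]'
python3 -m crank '[{"dp":[0,0,0.5],"angular":[0,0,0]},{"dp":[0,0,1],"angular":[0,0,0]},{"dp":[0,0,1],"angular":[0,0,0]},{"dp":[0,-0.5,1],"angular":[0,0,0]},{"dp":[0.5,-1,1],"angular":[0,0,0]},{"dp":[0.7,-1,1],"angular":[0,0,0]},{"dp":[0.7,-1,0.5],"angular":[0,0,0]},{"dp":[0,0,0],"angular":[0,0,0]},{"dp":[0,0,0],"angular":[0,0,0]}]'
python3 - <<'E'
from h import *
np.set_printoptions(precision=4,suppress=True)
d=snap('wrist','w2');cv2.imwrite('pics/w2b.png',cv2.resize(d['image'],None,fx=1.5,fy=1.5,interpolation=cv2.INTER_CUBIC))
L=loc(cloud(d).reshape(-1,3));k=L[(abs(L[:,1]+.0035)<.02)&(L[:,0]<-.07)&(L[:,0]>-.1)&(L[:,2]<.08)&(L[:,2]>.01)];print('disc z',np.median(k[:,2]),k[:,:2].mean(0))
k=L[(abs(L[:,1]+.0035)<.015)&(L[:,0]<-.01)&(L[:,0]>-.06)&(L[:,2]<.08)&(L[:,2]>.02)];print('bar',k.min(0),k.max(0),np.median(k,0))
L=L[(L[:,2]>.028)&(L[:,2]<.036)&(L[:,0]<0.003)&(L[:,0]>-.1)&(L[:,1]<-.03)&(L[:,1]>-.19)]
h=cv2.convexHull(L[:,:2].astype(np.float32)*1000)
r=cv2.minAreaRect(h); print(r,len(L),cv2.boxPoints(r).round(1).tolist())
s=sense();print(s['tcp_pos'],loc(np.array([s['tcp_pos']])))
E
```

```text
t: 5.85
tcp_pos: [0.4717, -0.0288, 0.0477]
tool_rot: [0.999, 0.032, 0.001, 0.0]
force: [-2.9, -0.2, 19.2]
finger_gap: 0.003
gripper_force: 9.5
t: 6.75
tcp_pos: [0.5286, -0.1342, 0.2259]
tool_rot: [1.0, 0.031, 0.0, -0.0]
force: [-0.8, 0.5, -0.6]
finger_gap: 0.001
gripper_force: 0.0
disc z 0.031090927754674508 [-0.0851 -0.0045]
bar [-0.0597 -0.0106  0.0214] [-0.01    0.0038  0.0333] [-0.0341 -0.0048  0.0311]
((-42.05589294433594, -145.84976196289062), (89.92349243164062, 50.32929611206055), 80.31013488769531) 3711 [[-74.4000015258789, -185.89999389648438], [-24.799999237060547, -194.39999389648438], [-9.699999809265137, -105.80000305175781], [-59.29999923706055, -97.30000305175781]]
[ 0.5274 -0.1331  0.2251] [[-0.0192 -0.1108  0.2251]]
```

View pics/w2b.png

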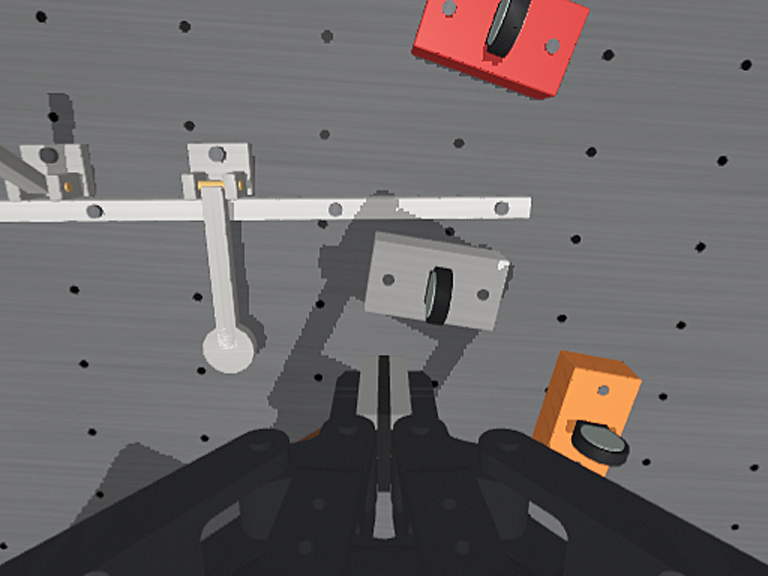

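The disc flag is level: its top is at z=31 mm and the disc at (228,348). The carrier (365–510, 235–330) is clear, with its trailing end nearer the robot. The orange decoy's corner is at (565,352).

```bash
python3 -m crank '[{"dp":[-0.64,-0.29,0],"angular":[0,0,0.1]},{"dp":[-0.64,-0.29,0],"angular":[0,0,0.1]},{"dp":[-0.64,-0.29,0],"angular":[0,0,0.1]},{"dp":[-0.64,-0.29,0],"angular":[0,0,0.1]},{"dp":[0,0,0],"angular":[0,0,0]},{"dp":[0,0,0],"angular":[0,0,0]}]' 0.6
python3 - <<'E'
from h import *
np.set_printoptions(precision=4,suppress=True)
for t in ('w1','w2','t0'):
    d=load(t);L=loc(cloud(d).reshape(-1,3));hsv=cv2.cvtColor(d['image'],cv2.COLOR_BGR2HSV).reshape(-1,3)
    m=(hsv[:,0]<25)&(hsv[:,1]>150)&(L[:,2]>.01)&(L[:,0]<-.03)
    for n,mm in (('orange',m&(L[:,1]<-.15)),('brown',m&(L[:,1]>-.15))):
        k=L[mm]
        if len(k)>9: print(t,n,np.percentile(k,1,0),np.percentile(k,99,0))
s=sense();print(s['tcp_pos'],s['finger_gap'],loc(np.array([s['tcp_pos']])))
E
```

```text
t: 7.4
tcp_pos: [0.4511, -0.1674, 0.2253]
tool_rot: [0.999, 0.035, -0.001, -0.001]
force: [-0.4, 0.2, 0.5]
finger_gap: 0.402
gripper_force: 0.0
w1 orange [-0.1941 -0.2896  0.0107] [-0.1031 -0.2277  0.0528]
w1 brown [-0.1838 -0.122   0.0104] [-0.1701 -0.1128  0.0301]
w2 orange [-0.1857 -0.2899  0.0109] [-0.1027 -0.2313  0.043 ]
t0 orange [-0.1962 -0.2884  0.0137] [-0.1062 -0.228   0.0622]
[ 0.4511 -0.1674  0.2253] 0.40200008705503937 [[-0.0977 -0.1398  0.2253]]
```

```bash
python3 -m crank '[{"dp":[0,-0.2,-0.94],"angular":[0,0,0]},{"dp":[0,0,-0.94],"angular":[0,0,0]},{"dp":[0,0,-0.94],"angular":[0,0,0]},{"dp":[0,0,-0.94],"angular":[0,0,0]},{"dp":[0,0,-0.94],"angular":[0,0,0]},{"dp":[0,0,-0.94],"angular":[0,0,0]},{"dp":[0,0,-0.94],"angular":[0,0,0]},{"dp":[0,0,0],"angular":[0,0,0]}]'
python3 -m crank '[{"dp":[0.3,0.02,0],"angular":[0,0,0]},{"dp":[0.3,0.02,0],"angular":[0,0,0]},{"dp":[0.2,0.015,0],"angular":[0,0,0]},{"dp":[0.2,0.015,0],"angular":[0,0,0]},{"dp":[0,0,0],"angular":[0,0,0]}]'
```

```text
t: 8.2
tcp_pos: [0.4508, -0.1727, 0.0252]
tool_rot: [0.999, 0.036, -0.003, -0.002]
force: [-0.1, 0.2, 0.5]
finger_gap: 0.396
gripper_force: 0.0
t: 8.7
tcp_pos: [0.4834, -0.1728, 0.0294]
tool_rot: [0.999, 0.036, 0.001, 0.001]
force: [-0.4, 0.9, -0.2]
finger_gap: 0.4
gripper_force: 0.0
```

```bash
python3 -m crank '[{"dp":[0.1,0.007,0],"angular":[0,0,0]},{"dp":[0.1,0.007,0],"angular":[0,0,0]}]'
python3 - <<'E'
from h import *
s=sense();print(s['tcp_pos'],s['force'],loc(np.array([s['tcp_pos']])))
for n in ('top','scene'):
    d=snap(n,n[0]+'3');L=loc(cloud(d).reshape(-1,3));L=L[(L[:,2]>.026)&(L[:,2]<.037)&(L[:,0]<0.01)&(L[:,0]>-.1)&(L[:,1]<-.03)&(L[:,1]>-.2)]
    if len(L)>5:
        r=cv2.minAreaRect(L[:,:2].astype(np.float32)*1000);print(n,r,len(L),cv2.boxPoints(r).round(1).tolist())
c=cv2.resize(load('s3')['image'][150:280,130:330],None,fx=4,fy=4,interpolation=cv2.INTER_CUBIC);cv2.imwrite('pics/s3b.png',c)
E
```

```text
t: 8.9
tcp_pos: [0.4863, -0.1715, 0.0287]
tool_rot: [0.999, 0.035, -0.002, -0.001]
force: [-5.9, -1.2, 4.2]
finger_gap: 0.401
gripper_force: 2.8
[ 0.48632704 -0.17150358  0.02870629] [-5.88913425 -1.16587405  4.228557  ] [[-0.06287742 -0.14632853  0.02870629]]
top ((-8.2400541305542, -137.0918426513672), (28.54961585998535, 8.103541374206543), 85.76844024658203) 26 [[-13.300000190734863, -151.0], [-5.300000190734863, -151.60000610351562], [-3.0999999046325684, -123.19999694824219], [-11.199999809265137, -122.5999984741211]]
scene ((-37.109920501708984, -143.6336669921875), (75.3582534790039, 89.9896011352539), 0.18584993481636047) 362 [[-74.9000015258789, -98.80000305175781], [-74.5999984741211, -188.8000030517578], [0.699999988079071, -188.5], [0.4000000059604645, -98.5]]
```

View pics/s3b.png

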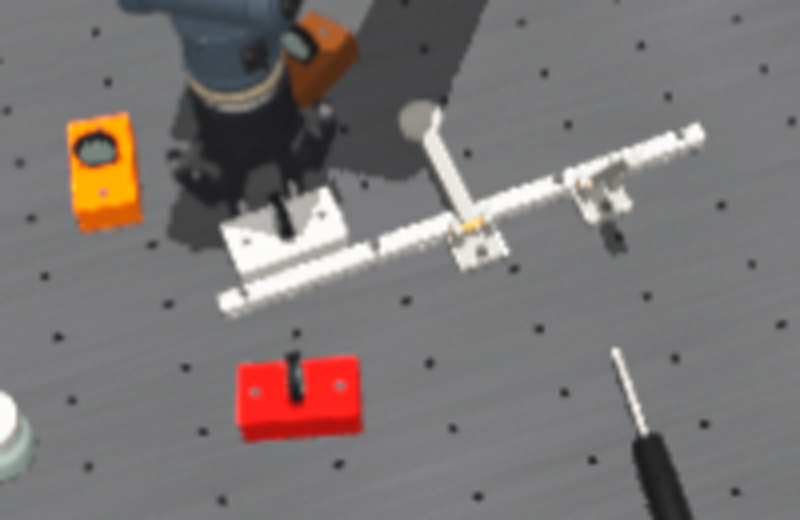

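The carrier at (285,232) now lies parallel to the fence, a few mm short of it or touching. The flag is down and the plain flag is standing. I'll press a little more.

```bash
python3 -m crank '[{"dp":[0.06,0.004,0],"angular":[0,0,0]},{"dp":[0.04,0.003,0],"angular":[0,0,0]},{"dp":[0,0,0],"angular":[0,0,0]}]';python3 -m crank '[{"dp":[0.06,0.004,0],"angular":[0,0,0]},{"dp":[0.0,0.0,0],"angular":[0,0,0]}]'
python3 -c "
from h import *
s=sense();print(loc(np.array([s['tcp_pos']])),s['force'])"
```

```text
t: 9.3
tcp_pos: [0.4891, -0.1711, 0.0284]
tool_rot: [0.999, 0.035, -0.002, -0.001]
force: [-5.4, 0.7, 5.1]
finger_gap: 0.406
gripper_force: 2.7
t: 9.5
tcp_pos: [0.4898, -0.1708, 0.0284]
tool_rot: [0.999, 0.035, -0.003, -0.001]
force: [-8.3, -1.0, 6.1]
finger_gap: 0.397
gripper_force: 4.1
[[-0.05932496 -0.14591382  0.02841088]] [-8.27838517 -1.04420426  6.12573166]
```

```bash
python3 -m crank '[{"dp":[0.05,0.004,0],"angular":[0,0,0]},{"dp":[0.05,0.004,0],"angular":[0,0,0]},{"dp":[0,0,0],"angular":[0,0,0]}]'
python3 -c "
from h import *
s=sense();print(loc(np.array([s['tcp_pos']])),s['force'])"
```

```text
t: 9.8
tcp_pos: [0.4899, -0.1708, 0.0284]
tool_rot: [0.999, 0.036, -0.006, -0.002]
force: [-16.0, -6.5, 9.8]
finger_gap: 0.402
gripper_force: 8.1
[[-0.05921603 -0.14584761  0.02844754]] [-16.02303869  -6.51455182   9.83633087]
```

```bash
python3 -m crank '[{"dp":[-0.3,-0.02,0],"angular":[0,0,0]},{"dp":[-0.5,-0.03,0],"angular":[0,0,0]},{"dp":[-0.6,-0.04,0],"angular":[0,0,0]},{"dp":[0,0,0.9],"angular":[0,0,0]},{"dp":[0,0,0.9],"angular":[0,0,0]},{"dp":[0,0,0.9],"angular":[0,0,0]},{"dp":[0,0,0.9],"angular":[0,0,0]},{"dp":[0,0,0.9],"angular":[0,0,0]},{"dp":[0.5,-0.5,0],"angular":[0,0,0]},{"dp":[0.5,-0.5,0],"angular":[0,0,0]},{"dp":[0.5,-0.5,0],"angular":[0,0,0]},{"dp":[0.5,-0.5,0],"angular":[0,0,0]},{"dp":[0.5,-0.5,0],"angular":[0,0,0]},{"dp":[0,0,0],"angular":[0,0,0]},{"dp":[0,0,0],"angular":[0,0,0]}]' 1
python3 - <<'E'
from h import *
s=sense();print(loc(np.array([s['tcp_pos']])),s['force'],s['tool_rot'],s['finger_gap'])
d=snap('wrist','w4');L=loc(cloud(d).reshape(-1,3));L=L[(L[:,2]>.028)&(L[:,2]<.036)&(L[:,0]<0.006)&(L[:,0]>-.1)&(L[:,1]<-.03)&(L[:,1]>-.205)]
r=cv2.minAreaRect(L[:,:2].astype(np.float32)*1000);print(r,len(L),cv2.boxPoints(r).round(1).tolist())
E
```

```text
t: 11.3
tcp_pos: [0.5285, -0.2488, 0.163]
tool_rot: [0.999, 0.035, 0.0, -0.0]
force: [-0.4, -0.8, 0.1]
finger_gap: 0.001
gripper_force: 0.0
[[-0.02612425 -0.22637916  0.16302503]] [-0.37229447 -0.80756148  0.14987695] [ 9.99386216e-01  3.50295341e-02  4.66917064e-06 -3.50320726e-04] 0.0010878435007084166
((-24.22273063659668, -142.26771545410156), (50.24849319458008, 90.25404357910156), 0.038206469267606735) 5639 [[-49.400001525878906, -97.19999694824219], [-49.29999923706055, -187.39999389648438], [0.8999999761581421, -187.39999389648438], [0.8999999761581421, -97.0999984741211]]
```

```bash
python3 -m crank '[{"dp":[-0.1,-0.02,-0.89],"angular":[0,0,0]},{"dp":[0,0,-0.89],"angular":[0,0,0]},{"dp":[0,0,-0.89],"angular":[0,0,0]},{"dp":[0,0,-0.89],"angular":[0,0,0]},{"dp":[0,0,-0.89],"angular":[0,0,0]},{"dp":[0,0,0],"angular":[0,0,0]},{"dp":[-0.021,0.3,0],"angular":[0,0,0]},{"dp":[-0.021,0.3,0],"angular":[0,0,0]},{"dp":[-0.014,0.2,0],"angular":[0,0,0]},{"dp":[-0.014,0.2,0],"angular":[0,0,0]},{"dp":[-0.014,0.2,0],"angular":[0,0,0]}]'
python3 -m crank '[{"dp":[-0.014,0.2,0],"angular":[0,0,0]},{"dp":[-0.014,0.2,0],"angular":[0,0,0]},{"dp":[-0.014,0.2,0],"angular":[0,0,0]},{"dp":[-0.014,0.2,0],"angular":[0,0,0]},{"dp":[-0.014,0.2,0],"angular":[0,0,0]}]'
python3 -c "
from h import *
s=sense();print(loc(np.array([s['tcp_pos']])),s['force'])"
```

```text
t: 12.45
tcp_pos: [0.5237, -0.2152, 0.0314]
tool_rot: [0.999, 0.036, 0.001, 0.002]
force: [-4.4, -7.5, 2.0]
finger_gap: -0.002
gripper_force: 3.4
t: 12.95
tcp_pos: [0.5217, -0.1856, 0.0314]
tool_rot: [0.999, 0.036, 0.001, 0.002]
force: [-4.0, -6.9, 2.2]
finger_gap: -0.002
gripper_force: 3.5
[[-0.02859308 -0.16280773  0.03141468]] [-3.97906153 -6.86666243  2.19086189]
```

```bash
python3 -m crank '[{"dp":[-0.014,0.2,0],"angular":[0,0,0]},{"dp":[-0.014,0.2,0],"angular":[0,0,0]},{"dp":[-0.014,0.2,0],"angular":[0,0,0]},{"dp":[-0.014,0.2,0],"angular":[0,0,0]},{"dp":[-0.014,0.2,0],"angular":[0,0,0]},{"dp":[-0.014,0.2,0],"angular":[0,0,0]},{"dp":[0,0,0],"angular":[0,0,0]}]'
python3 -m crank '[{"dp":[-0.007,0.1,0],"angular":[0,0,0]},{"dp":[-0.007,0.1,0],"angular":[0,0,0]},{"dp":[0,0,0],"angular":[0,0,0]}]'
python3 -c "
from h import *
s=sense();print(loc(np.array([s['tcp_pos']])),s['force'])
d=snap('scene','s5');c=cv2.resize(d['image'][150:280,130:330],None,fx=4,fy=4,interpolation=cv2.INTER_CUBIC);cv2.imwrite('pics/s5b.png',c)"
```

```text
t: 13.65
tcp_pos: [0.5191, -0.1483, 0.0313]
tool_rot: [0.999, 0.036, 0.001, 0.001]
force: [-0.5, -2.3, 2.4]
finger_gap: -0.0
gripper_force: 1.6
t: 13.95
tcp_pos: [0.5189, -0.1434, 0.0312]
tool_rot: [0.999, 0.036, 0.001, 0.002]
force: [-3.5, -6.8, 4.8]
finger_gap: 0.0
gripper_force: 3.5
[[-0.02848047 -0.12048119  0.03119935]] [-3.51745352 -6.84170249  4.77659306]
```

View pics/s5b.png

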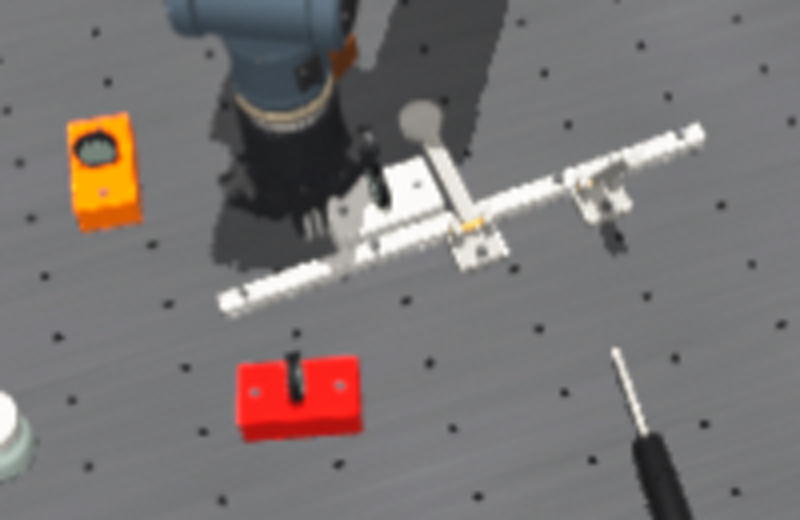

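The carrier's lead end is about 5 mm from the flag at (440,190), alongside the fence. I'll creep on until the force rises.

```bash
python3 -m crank '[{"dp":[-0.007,0.08,0],"angular":[0,0,0]},{"dp":[-0.005,0.06,0],"angular":[0,0,0]},{"dp":[0,0,0],"angular":[0,0,0]}]'
python3 -m crank '[{"dp":[-0.003,0.04,0],"angular":[0,0,0]},{"dp":[0,0,0],"angular":[0,0,0]}]'
python3 -m crank '[{"dp":[-0.003,0.04,0],"angular":[0,0,0]},{"dp":[0,0,0],"angular":[0,0,0]}]'
python3 -c "
from h import *
s=sense();print(loc(np.array([s['tcp_pos']])),s['force'])"
```

```text
t: 14.3
tcp_pos: [0.5186, -0.1394, 0.0312]
tool_rot: [0.999, 0.036, 0.001, 0.002]
force: [-3.6, -6.9, 5.2]
finger_gap: 0.001
gripper_force: 3.8
t: 14.5
tcp_pos: [0.5185, -0.1383, 0.0312]
tool_rot: [0.999, 0.036, 0.001, 0.002]
force: [-3.1, -7.8, 4.5]
finger_gap: -0.001
gripper_force: 4.1
t: 14.7
tcp_pos: [0.5185, -0.1372, 0.0312]
tool_rot: [0.999, 0.036, 0.001, 0.002]
force: [-3.5, -7.9, 4.6]
finger_gap: -0.001
gripper_force: 4.1
[[-0.02845717 -0.11428407  0.03118056]] [-3.50094918 -7.93601296  4.64444824]
```

```bash
for i in 1; do python3 -m crank '[{"dp":[-0.003,0.04,0],"angular":[0,0,0]},{"dp":[0,0,0],"angular":[0,0,0]}]'; done
python3 -m crank '[{"dp":[-0.003,0.04,0],"angular":[0,0,0]},{"dp":[0,0,0],"angular":[0,0,0]}]' | grep -E "tcp_pos|force:"
python3 -c "
from h import *
s=sense();print(loc(np.array([s['tcp_pos']])),s['force'])"
```

```text
t: 14.9
tcp_pos: [0.5184, -0.1367, 0.0312]
tool_rot: [0.999, 0.036, 0.001, 0.002]
force: [-3.9, -12.0, 4.2]
finger_gap: 0.003
gripper_force: 5.5
tcp_pos: [0.5185, -0.1365, 0.0312]
force: [-5.3, -15.5, 4.2]
gripper_force: 7.4
[[-0.02839047 -0.11366103  0.03123082]] [ -5.29233011 -15.46246963   4.23443222]
```

```bash
python3 -m crank '[{"dp":[0.007,-0.1,0],"angular":[0,0,0]},{"dp":[0.02,-0.3,0],"angular":[0,0,0]},{"dp":[0.04,-0.6,0],"angular":[0,0,0]},{"dp":[0,-0.5,0.5],"angular":[0,0,0]},{"dp":[0,0,0.9],"angular":[0,0,0]},{"dp":[0,0,0.9],"angular":[0,0,0]},{"dp":[0,0,0.9],"angular":[0,0,0]},{"dp":[0,0,0.9],"angular":[0,0,0]},{"dp":[0,0.5,0.5],"angular":[0,0,0]},{"dp":[0,0.5,0.5],"angular":[0,0,0]},{"dp":[0,0.5,0],"angular":[0,0,0]},{"dp":[0,0,0],"angular":[0,0,0]},{"dp":[0,0,0],"angular":[0,0,0]}]'
python3 - <<'E'
from h import *
s=sense();print(loc(np.array([s['tcp_pos']])),s['force'])
d=snap('wrist','w6');L=loc(cloud(d).reshape(-1,3))
k=L[(L[:,0]<-.055)&(L[:,0]>-.065)&(L[:,2]>.028)&(L[:,2]<.036)&(abs(L[:,1])<.03)];print('bar y',k[:,1].min(),k[:,1].max(),np.median(k[:,2]))
L=L[(L[:,2]>.028)&(L[:,2]<.036)&(L[:,0]<0.006)&(L[:,0]>-.1)&(L[:,1]<-.013)&(L[:,1]>-.205)]
r=cv2.minAreaRect(L[:,:2].astype(np.float32)*1000);print(r,len(L),cv2.boxPoints(r).round(1).tolist())
u,v=proj(d,wor(-.02,-.04,.03))[0];u=int(min(max(u,110),402));v=int(min(max(v,85),299))
cv2.imwrite('pics/w6b.png',cv2.resize(d['image'][v-80:v+80,u-105:u+105],None,fx=3.7,fy=3.7,interpolation=cv2.INTER_CUBIC))
E
```

```text
t: 16.4
tcp_pos: [0.5187, -0.1315, 0.1818]
tool_rot: [0.999, 0.036, -0.001, -0.0]
force: [0.4, 0.1, -0.3]
finger_gap: -0.0
gripper_force: 0.0
[[-0.02780339 -0.10869307  0.18184302]] [ 0.36506611  0.11098398 -0.33178402]
bar y -0.010333077367602007 0.004104729998317998 0.03108909965852974
((-49.23287582397461, -56.56819534301758), (87.05567169189453, 99.99312591552734), 89.95816802978516) 5252 [[-99.30000305175781, -100.0999984741211], [0.699999988079071, -100.0999984741211], [0.800000011920929, -13.100000381469727], [-99.19999694824219, -13.0]]
```

View pics/w6b.png

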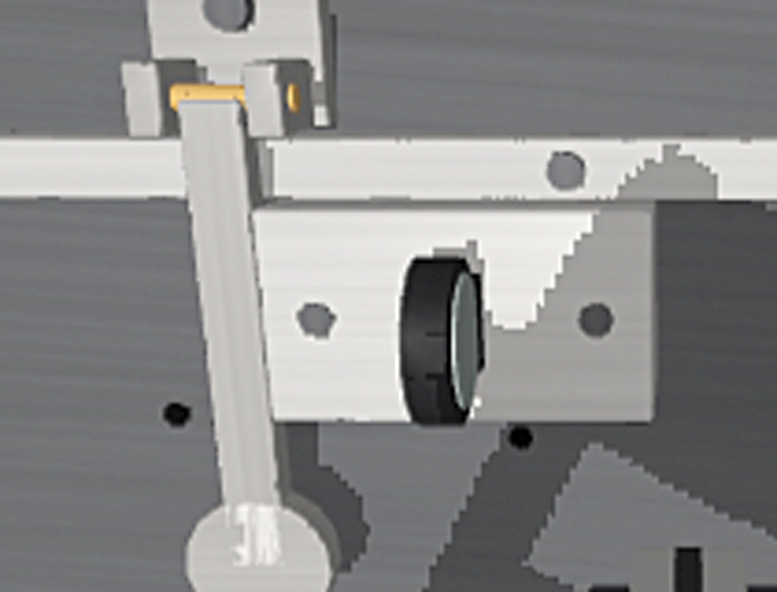

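The close view shows the lead end against the flag bar along its whole width (255–275, 207–420), and the long side flush with the fence along row 203. The measured trailing edge (-100.1 mm + 90 mm) agrees with the flag face at about -10.3 mm. Nothing is touching the robot, so I'm handing in.

```bash
python3 -c "
from station import order
print(order.sign_off())"
```

```text
the job is handed in; nothing more can be done
None
```

The job is handed in: the disc flag is fully down, the carrier was then slid to rest against it with its long side flush along the fence, and the plain flag is still up. It took about 16 s of the 64 s, and nothing else looked disturbed in the pictures.

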